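# Stock the turning espresso caddy and ready the scale

### The job

Get the espresso corner ready: on the wooden turntable, stand the tamper in the red-lined well with the brass ring, the steel filter basket in the next well clockwise from it (seen from above), and the blue tablet tin in the well left between those two. Stand the striped espresso cup on top of the coffee scale, in the middle of its weighing plate, ready for the shot. The turntable runs freely: load it without letting it swing round, so that the brass-ringed well stays where it is now. Leave the scale where it lies, tip nothing over, and leave everything upright and flat in its place.

Things in the scene. Friction and masses are not known exactly. Their poses are not given: they have to be found in the camera images.
- tamper: coffee tamper standing upright: round flat steel base 58 mm in diameter and 18 mm high, a thin neck 22 mm wide to 26 mm, and a brown wooden knob 38 mm at its widest (about 70 mm up, tapering below), 84 mm high in all, 0.42 kg. Origin: centre of its underside, z up.
- filter_basket: empty steel filter basket, an open thin cup standing on its foot: 31 mm high, wall tapering from 60 mm outside at the top to 50 mm at the foot, with a 2 mm thick flange 65 mm in diameter round the top; 45 g. Can be taken across the flange. Origin: centre of its underside, z up.
- tablet_tin: dark blue round tin of cleaning tablets with a white lid (the lid is fixed on): 54 mm in diameter, 48 mm high, straight sides, 0.11 kg. Origin: centre of its underside, z up.
- espresso_cup: empty cream espresso cup with red stripes, 0.1 kg, 49 mm high: round, 59 mm across at the rim, narrowing to a 42 mm foot, with one ear handle 13 mm thick that reaches 54 mm from the cup's axis. Can be taken across the rim, clear of the handle. Origin: on the underside, 11.5 mm from the cup's axis towards the handle; z up, the handle points along -y.
- cup_middle (a point): point on the espresso cup: the middle of its round foot, on the cup's axis, at the height of its underside (11.5 mm along +y from the cup's origin). Same axes as the cup.
- pocket_scale: loose flat coffee scale, 104 x 88 mm, 18 mm high, 0.2 kg, dark, with a light weighing plate 76 x 84 mm over most of its top (18 mm above the worktop) and a black strip with lit digits along one short end. Origin: centre of its underside; z up, x along its length from the digits towards the plate, so that the plate's middle is at x = +12 mm, y = 0, z = 18 mm.
- well_brass: first well of the turntable, the one with red felt and a brass ring: a round felt floor 73 mm in diameter, 25 mm above the worktop, inside a raised ring 3 mm thick that stands 5 mm above the felt. Turns with the turntable. Origin: centre of the felt floor; z up, x outward from the turntable's axis.
- well_second: second well: built like the first but with grey felt and a dark wooden ring, the next one clockwise from it as seen from above. Origin: centre of its felt floor; z up, x outward from the turntable's axis.
- well_third: third well: built like the first but with grey felt and a dark wooden ring, the next one clockwise after the second (so it lies between the second and the first). Origin: centre of its felt floor; z up, x outward from the turntable's axis.
- caddy (a joint): turning of the espresso caddy, a light wooden turntable 185 mm in diameter, deck 24 mm above the worktop, with three round wells, centres 50 mm from its upright axis and 120 degrees apart. Value: rad turned since the start (0), anticlockwise seen from above positive. It runs freely: a sideways push of about 0.25 N at a well turns it, and nothing brings it back.

How it is judged (in metres and radians):
At the end, for the whole second after the job is handed in: Tamper, basket and tin each in its own well: within 13 mm of its centre, down on the felt (4 mm), upright (3 deg). Cup upright on the scale, within 16 mm of the plate's middle in x and y. Scale flat, moved under 30 mm; turntable within 0.25 rad of its start; all at rest (horizontal distance between tamper and well_brass below 0.013 m and z of tamper in the frame of well_brass between -0.004 and 0.004 m and angle between each of tamper, filter_basket, tablet_tin, espresso_cup, pocket_scale's own z axis and vertical below 0.06 rad and horizontal distance between filter_basket and well_second below 0.013 m and z of filter_basket in the frame of well_second between -0.004 and 0.004 m and horizontal distance between tablet_tin and well_third below 0.013 m and z of tablet_tin in the frame of well_third between -0.004 and 0.004 m and x of cup_middle in the frame of pocket_scale between -0.004 and 0.028 m and y of cup_middle in the frame of pocket_scale between -0.016 and 0.016 m and z of cup_middle in the frame of pocket_scale between 0.014 and 0.022 m and distance of pocket_scale from where it was at the start of the episode below 0.03 m and value of joint caddy between -0.25 and 0.25 rad and velocity of joint caddy between -0.05 and 0.05 rad/s and linear speed of each of pocket_scale, tamper, filter_basket, tablet_tin, espresso_cup below 0.02 m/s); the robot touches nothing.
It fails at once if the turntable is swung more than 0.4 rad (23 degrees) from where it stood (value of joint caddy above 0.4 rad or value of joint caddy below -0.4 rad).
It fails at once if one of the four pieces is tipped over (more than about 57 degrees) (angle between any of tamper, filter_basket, tablet_tin, espresso_cup's own z axis and vertical above 1 rad).
It fails at once if the scale is shoved more than 50 mm (distance of pocket_scale from where it was at the start of the episode above 0.05 m).
It also fails if it takes over 125 s, if anything falls off the work surface, if the arm or the gripper's body presses on something with over 40 N, if the wrist force passes 120 N, or if a joint passes its speed limit or range.

### The arm

A 7-joint arm with a two-finger parallel gripper is mounted at the origin on a cart in front of the work surface, level with it; the furniture and walls round the work are solid. World frame = base frame: x ahead of the robot, y to its left, z up, the work surface at z = 0. Lengths are in mm, angles in rad, forces in N, time in s.
With the tool pointing down it reaches from about 350 to 900 mm from the base axis. Payload 8.1 kg.
Tool frame: the origin (TCP) lies between the finger pads; the fingertips stand 25 mm ahead of it and the grasp point (between the pads) lies 6 mm ahead of it (arm.finger_overhang is the distance from the TCP to the fingertips, in mm); z points along the fingers, y is the line along which they close (so a half turn about z gives the same grasp; the last joint's range is limited). The gripper opens to 92 mm and grips with 3 to 60 N. Pads are 19 mm wide; open, the fingers measure 130 mm over their backs; the gripper's body (75 mm by 190 mm) begins 47 mm behind the grasp point.
Start: joints at [1.149, 0.434, 0.025, 1.573, -0.012, 1.134, -0.075], TCP at [195.868, -593.528, 251.742] pointing down, gripper open.
Joint ranges: [-2.62, 2.62], [-0.44, 2.09], [-1.27, 1.32], [0.08, 2.57], [-1.32, 4.46], [0.12, 2], [-2.74, 2.74]. Speed limits (rad/s): [2.22, 2.22, 3.01, 3.01, 3.14, 3.14, 3.14].

### API

Orientations are given as a 3x3 rotation matrix whose columns are the frame's x, y, z axes.
In Python, from workcell import arm gives the robot as it stands.
- The arm moves only by the tool step_arm, never from a script. Its argument "rows" is a list that holds one entry, the list of rows, each a list of 5 numbers: the gripper's target within -1 to 1 (fully open at 1, half-way at 0, shut at -1), then the shift along the tool's x, y, z normalised to -1 to 1, where 1 is 0.75 m, then the turn about the tool's z normalised to -1 to 1, where 1 is 1.5 rad. A call has exactly 5 rows; each row is the pose to reach, as a shift and turn from the pose commanded when the call began, along the tool's axes at that moment; what a row does not reach only later rows make up. A row lasts 1/10 s, in which the tool goes at most 50 mm and 8.59 degrees, less where a joint would pass 70% of its speed; a pose out of reach is approached as far as the arm can. A call with a number of a shift or a turn outside -1 to 1 is refused whole. A call with a gripper value outside its range is refused whole. The fingers move at their own pace and stop on an object; "force" is the grip in N (left out, the last holds). Time passes only in rows, so rows that repeat a pose let the fingers close, or fill a call up. It gives the time, the measured TCP pose, the force, the opening and the grip force at its end, in the units of the state.
- arm.state(): the state, without advancing time (a new reading comes with each control period).
- arm.get_image(name): name is "scene" or "top" or "wrist"; returns (picture, depth): 420x560x3 uint8, blue, green, red; 420x560 float32, mm along the optical axis (not along the pixel's ray), 0 where there is no reading.
- arm.get_calibration(name): a dict with "fov_y" (degrees; the focal length in pixels is half the picture's height over the tangent of half this angle, whatever the lens; pixels are square), "cx", "cy" (the principal point, pixels), "k1" (the pictures are not rectified: a ray, as slopes to the right and down, at radius r is drawn at 1 + k1 r^2 times it, then the intrinsics apply), "R" (3x3) and "t" (3): a world point X has camera coordinates R X + t; the wrist camera has in their place "hand_eye" (4x4, takes a point from camera to tool coordinates, whose origin is the TCP and whose axes are the flange's). Camera axes: x right, y down, z forward; pixel columns grow to the right and rows downward; lengths in mm; the calibration is good to about 2 mm. A picture is of the moment at which its call begins: read the wrist's pose just before it. get_calibration takes no time and is no camera call.
- arm.job_done(): hands the job in; it is judged then, once.
The state is a dict: "clock": time; "joint_positions": joint angles; "qd": joint speeds; "joint_torque": joint torques, N m; "tcp_pos": TCP position; "eef_rot": TCP orientation; "ft_force": force on the tool from outside, world axes, zero at the start; "wrist_torque": the same for the moment, N m; "grip_width": opening from 0.0 (shut) to 1.0 (fully open); "finger_force": force on a finger pad.
Only numpy, scipy, OpenCV 4.12 (cv2) and the standard library are available. Lean on these libraries where they do the work, as an engineer would, in place of code of your own. Each camera call takes 0.05 s, during which the arm holds its last target. There are 200 camera calls.

## Working session

There is one attempt and no reset: what is moved stays moved. The work goes in short steps, Python scripts to look and compute and a tool call to move; the robot and the scene stay as the last step left them, time stands still between calls to the robot, and variables do not carry over. Pictures are saved under pics/ and viewed, at most 16 in all, crops included, and the job is handed in when it is done.

Besides the shell and the picture viewer there is one more tool, called after "Request:" in YAML: its name, and indented under it one key for each argument. step_arm: Moves the arm, as the interface text tells. Its arguments: {"type":"object","properties":{"rows":{"type":"array"},"force":{"type":"number"}},"required":["rows"]}

```bash
mkdir -p pics; ls; cat > h.py <<'E'
import numpy as np, cv2
from workcell import arm
def cam(name,st=None):
    c=arm.get_calibration(name)
    f=210/np.tan(np.radians(c['fov_y'])/2)
    if 'R' in c: R=np.array(c['R']);t=np.array(c['t']).ravel()
    else:
        H=np.array(c['hand_eye']);Rt=np.array(st['eef_rot']).reshape(3,3);p=np.array(st['tcp_pos'])
        Rw=Rt@H[:3,:3];o=Rt@H[:3,3]+p;R=Rw.T;t=-R@o
    return dict(f=f,cx=c['cx'],cy=c['cy'],k1=c['k1'],R=R,t=t)
def rays(c,uv):
    uv=np.atleast_2d(np.asarray(uv,float)); d=(uv-[c['cx'],c['cy']])/c['f']; s=d.copy()
    for _ in range(20): s=d/(1+c['k1']*(s**2).sum(1,keepdims=True))
    return np.c_[s,np.ones(len(s))]
def plane(c,uv,z):
    r=rays(c,uv)@c['R']; o=-c['R'].T@c['t']
    return o+r*((z-o[2])/r[:,2])[:,None]
def cloud(c,dep):
    v,u=np.mgrid[:420,:560]; r=rays(c,np.c_[u.ravel(),v.ravel()])*dep.reshape(-1,1)
    return ((r-c['t'])@c['R']).reshape(420,560,3)
def shot(name):
    st=arm.state(); im,d=arm.get_image(name); return im,d,cam(name,st),st
E
python3 - <<'E'
from h import *
for n in ['scene','top','wrist']:
    im,d,c,st=shot(n); cv2.imwrite(f'pics/{n}0.png',im); np.savez(f'pics/{n}0.npz',im=im,d=d)
    print(n,c['f'],c['k1'],-c['R'].T@c['t'],c['R'].round(2).tolist())
print(st)
E
```

```text
pics
scene 471.1827816644342 0.03747752711714779 [-217.44877342  758.80564927  771.27124776] [[-0.71, -0.7, 0.0], [-0.4, 0.4, -0.83], [0.58, -0.59, -0.56]]
top 429.6498496514846 -0.11277510983833962 [ 235.87140686  -16.10887497 1459.6991536 ] [[-0.02, -1.0, -0.01], [-0.98, 0.02, -0.18], [0.18, 0.01, -0.98]]
wrist 344.6949371552189 0.020459120943385308 [ 267.4626101  -569.55209386  384.67365975] [[0.31, -0.95, -0.0], [-0.91, -0.3, 0.28], [-0.27, -0.09, -0.96]]
{'clock': 0.1, 'joint_positions': array([ 1.14942576,  0.43513448,  0.02498648,  1.57399981, -0.01160374,
        1.13395813, -0.07511884]), 'qd': array([-0.00031376, -0.00051084,  0.00154036, -0.00102783, -0.00085524,
        0.0003847 ,  0.00095761]), 'joint_torque': array([ 4.46139195e-03, -6.69129896e+01,  9.88751985e-01, -3.15145755e+01,
       -6.05365983e-02,  3.74718010e-02,  2.77576724e-06]), 'tcp_pos': array([ 195.69515497, -593.1445599 ,  251.03768469]), 'eef_rot': array([[ 9.49653196e-01,  3.13302590e-01, -5.42165189e-04],
       [ 3.13303034e-01, -9.49652393e-01,  1.24145099e-03],
       [-1.25918660e-04, -1.34880990e-03, -9.99999082e-01]]), 'ft_force': array([-0.05912066,  0.11273477,  0.13520141]), 'wrist_torque': array([-0.05051197, -0.00077416,  0.01235211]), 'finger_force': 0.0, 'grip_width': 0.9970739391910995}
```

View pics/top0.png

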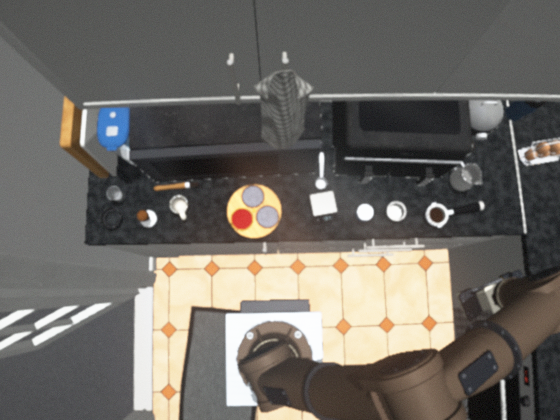

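View pics/scene0.png

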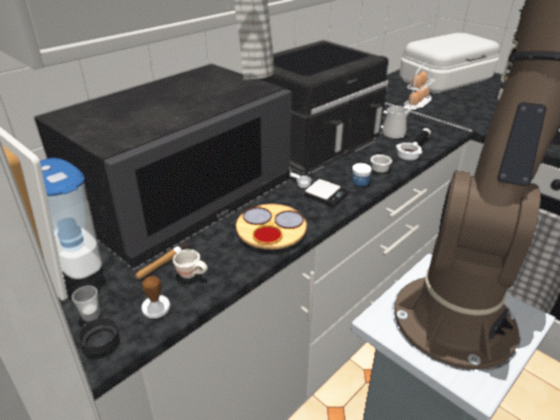

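```bash
python3 - <<'E'
from h import *
im=np.load('pics/top0.npz')['im'];d=np.load('pics/top0.npz')['d'];c=cam('top')
a=cv2.resize(im[165:245,90:290],None,fx=4,fy=3.7,interpolation=2)
b=cv2.resize(im[165:245,290:490],None,fx=4,fy=3.7,interpolation=2)
cv2.imwrite('pics/z1.png',np.vstack([a,b])[:600])
P=cloud(c,d)
for n,u,v in [('tamper',148,218),('cup',178,205),('red',242,218),('top',253,195),('right',267,216),('scale',323,203),('tin',365,212),('bask',397,211),('edge',300,225),('microw',230,160),('microfront',230,172),('sp',320,183),('porta',437,214)]: print(n,P[v,u].round(0))
E
```

```text
tamper [468. 412.  58.]
cup [521. 323.   2.]
red [466.  98.  27.]
top [545.  60.  24.]
right [471.  14.  24.]
scale [ 513. -179.   15.]
tin [ 473. -315.   45.]
bask [ 481. -436.    3.]
edge [441. -98.   3.]
microw [608. 116. 232.]
microfront [608. 131.  99.]
sp [ 587. -173.    0.]
porta [ 466. -576.    8.]
```

View pics/z1.png

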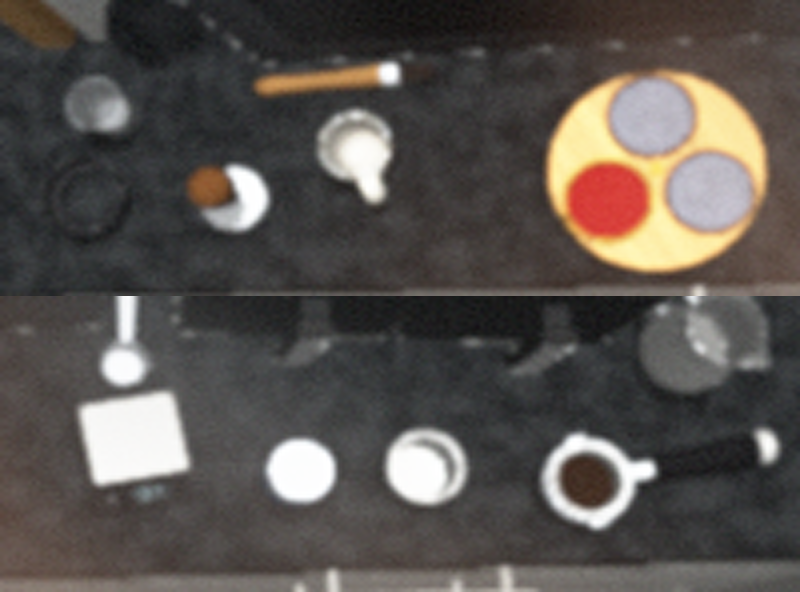

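```bash
cat >> h.py <<'E'
def yaw(st): R=np.array(st['eef_rot']).reshape(3,3); return np.arctan2(R[1,0],R[0,0])
def go(x,y,z,yw=None):
    st=arm.state(); R=np.array(st['eef_rot']).reshape(3,3); p=np.array(st['tcp_pos'])
    s=R.T@(np.array([x,y,z])-p); t=0
    if yw is not None: t=-((yw-yaw(st)+np.pi)%(2*np.pi)-np.pi)
    print('shift',(s/750).round(4),'mm',np.linalg.norm(s).round(1),'turn',round(t/1.5,4),'calls>=',max(np.linalg.norm(s)/245,abs(t)/.74).round(2))
def rep():
    st=arm.state(); print(st['clock'],st['tcp_pos'].round(1),'yaw',yaw(st).round(3),'q',st['joint_positions'].round(2),'F',st['ft_force'].round(2),'w',round(st['grip_width']*92,1),'ff',st['finger_force'])
E
python3 - <<'E'
from h import *
im=np.load('pics/top0.npz')['im'];d=np.load('pics/top0.npz')['d'];c=cam('top')
hsv=cv2.cvtColor(im,cv2.COLOR_BGR2HSV)
def blob(m,box,z,n):
    u0,u1,v0,v1=box; k=np.zeros(m.shape,np.uint8); k[v0:v1,u0:u1]=m[v0:v1,u0:u1]*255
    cs=max(cv2.findContours(k,0,1)[0],key=cv2.contourArea); (e,ax,an)=cv2.fitEllipse(cs)
    pc=cv2.minAreaRect(cs); p=plane(c,e,z)[0]; print(n,np.round(e,1),np.round(ax,1),an,'->',p.round(1),'rect',cv2.boxPoints(pc).round(0).tolist())
    return cs
H,S,V=cv2.split(hsv)
blob((H<8)&(S>180)&(V>100)|(H>172)&(S>150),(225,262,205,235),25,'red')
g=(H>90)&(S>15)&(S<90)&(V>90)
blob(g,(238,268,180,208),25,'second'); blob(g,(254,282,203,232),25,'third')
blob((V>100),(222,288,180,240),24,'deck')
w=(V>150)&(S<70)
blob(w,(352,378,200,224),48,'tin'); blob((V>110)&(S<70),(384,408,200,224),31,'bask'); sc=blob(w,(305,342,188,220),18,'scale')
r=cv2.boxPoints(cv2.minAreaRect(sc)); print(plane(c,r,18).round(1).tolist())
go(440,-436,200,0.8)
E
```

```text
red [241.3 218.6] [18.  18.3] 79.26885986328125 -> [463.9 100.8  25. ] rect [[229.0, 223.0], [237.0, 206.0], [254.0, 214.0], [246.0, 231.0]]
second [248.  193.4] [ 7.2 11.2] 40.855098724365234 -> [550.8  77.4  25. ] rect [[242.0, 189.0], [251.0, 188.0], [252.0, 198.0], [243.0, 199.0]]
third [262.6 219.9] [4.5 5.5] 5.967472076416016 -> [458.1  28.9  25. ] rect [[260.0, 222.0], [261.0, 217.0], [263.0, 217.0], [262.0, 222.0]]
deck [255.  211.2] [54.5 59.1] 114.8578109741211 -> [488.6  54.4  24. ] rect [[219.0, 192.0], [273.0, 176.0], [289.0, 229.0], [235.0, 245.0]]
tin [364.8 211.9] [16.6 17. ] 110.28744506835938 -> [ 473.1 -314.    48. ] rect [[356.0, 204.0], [373.0, 204.0], [373.0, 220.0], [356.0, 220.0]]
bask [396.1 210.8] [20.2 20.6] 137.91085815429688 -> [ 477.3 -425.    31. ] rect [[386.0, 201.0], [406.0, 201.0], [406.0, 221.0], [386.0, 221.0]]
scale [323. 203.] [24.7 27.6] 84.78831481933594 -> [ 512.6 -178.4   18. ] rect [[309.0, 194.0], [333.0, 190.0], [337.0, 212.0], [313.0, 216.0]]
[[543.6, -131.2, 18.0], [558.6, -214.6, 18.0], [481.7, -225.9, 18.0], [467.1, -143.2, 18.0]]
shift [ 0.375  -0.0969  0.0683] mm 294.9 turn -0.3209 calls>= 1.2
```

Request:
step_arm:
  rows:
    - [[1,0.06,-0.012,0.014,-0.06],[1,0.12,-0.025,0.028,-0.12],[1,0.18,-0.038,0.042,-0.18],[1,0.24,-0.05,0.055,-0.24],[1,0.3,-0.06,0.068,-0.32]]

```text
clock: 0.65
tcp_pos: [396.7, -479.0, 200.2]
eef_rot: [[0.695, 0.719, -0.0], [0.719, -0.695, 0.0], [0.0, -0.0, -1.0]]
ft_force: [0.7, -0.8, 1.0]
grip_width: 1.001
finger_force: 0.0
```

```bash
python3 - <<'E'
from h import *
rep(); go(477,-425,200,0.8)
E
```

```text
0.65 [ 396.7 -479.   200.2] yaw 0.803 q [ 0.89  0.48 -0.14  1.64  0.07  1.03 -0.04] F [ 0.69 -0.79  0.98] w 92.1 ff 0.0
shift [0.1261 0.027  0.0003] mm 96.7 turn 0.0017 calls>= 0.39
```

Request:
step_arm:
  rows:
    - [[1,0.063,0.014,0,0],[1,0.126,0.027,0,0],[1,0.126,0.027,0,0],[1,0.126,0.027,0,0],[1,0.126,0.027,0,0]]

```text
clock: 1.15
tcp_pos: [474.6, -427.7, 200.5]
eef_rot: [[0.699, 0.715, -0.001], [0.715, -0.699, -0.0], [-0.001, -0.001, -1.0]]
ft_force: [-1.1, 0.0, 0.6]
grip_width: 1.0
finger_force: 0.0
```

```bash
python3 - <<'E'
from h import *
rep(); im,d,c,st=shot('wrist'); cv2.imwrite('pics/w1.png',im); np.savez('pics/w1.npz',im=im,d=d)
P=cloud(c,d)
m=(P[...,2]>26)&(P[...,2]<37)&(np.hypot(P[...,0]-477,P[...,1]+425)<60)
q=P[m]; print(len(q),q.min(0),q.max(0),(q.min(0)+q.max(0))/2)
pc,r=cv2.minEnclosingCircle(q[:,:2].astype(np.float32)); print(pc,r)
E
```

```text
1.15 [ 474.6 -427.7  200.5] yaw 0.797 q [ 0.75  0.51 -0.15  1.59  0.08  1.05 -0.2 ] F [-1.08  0.04  0.63] w 92.0 ff 0.0
1251 [ 445.2861908  -458.98036045   26.01301296] [ 509.82781306 -394.34528988   34.67158516] [ 477.55700193 -426.66282517   30.34229906]
(477.4067077636719, -426.7749328613281) 32.606056213378906
```

View pics/w1.png

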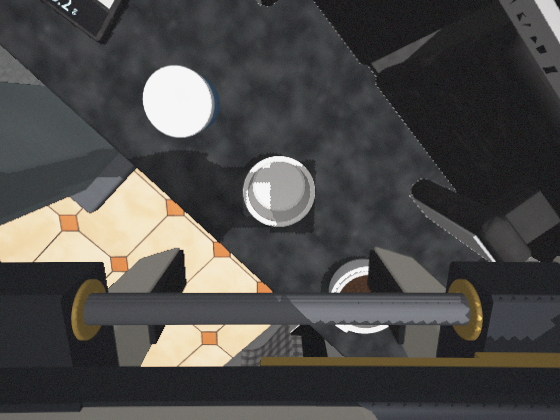

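```bash
python3 - <<'E'
from h import *
rep(); go(477.4,-426.7,36,0.8)
E
```

```text
1.2 [ 474.3 -428.1  200.6] yaw 0.796 q [ 0.75  0.51 -0.15  1.59  0.08  1.05 -0.2 ] F [-0.31  0.    0.7 ] w 92.1 ff 0.0
shift [0.0045 0.0018 0.2194] mm 164.6 turn -0.0025 calls>= 0.67
```

Request:
step_arm:
  rows:
    - [[1,0.0045,0.0018,0.06,0],[1,0.0045,0.0018,0.12,0],[1,0.0045,0.0018,0.17,0],[1,0.0045,0.0018,0.2,0],[1,0.0045,0.0018,0.2194,0]]

```text
clock: 1.7
tcp_pos: [476.8, -426.0, 34.1]
eef_rot: [[0.699, 0.715, -0.003], [0.715, -0.699, 0.001], [-0.001, -0.003, -1.0]]
ft_force: [0.8, 0.0, 1.3]
grip_width: 0.998
finger_force: 0.0
```

Request:
step_arm:
  rows:
    - [[0.2,0,0,0,0],[0.2,0,0,0,0],[0.2,0,0,0,0],[0.2,0,0,0,0],[0.2,0,0,0,0]]
  force: 8

```text
clock: 2.2
tcp_pos: [479.9, -425.9, 37.5]
eef_rot: [[0.698, 0.716, 0.002], [0.716, -0.698, -0.002], [0.0, 0.002, -1.0]]
ft_force: [-0.5, -0.0, 4.2]
grip_width: 0.658
finger_force: 8.0
```

```bash
python3 - <<'E'
from h import *
rep()
E
```

```text
2.2 [ 479.9 -425.9   37.5] yaw 0.799 q [ 0.73  0.69 -0.13  1.72  0.12  0.74 -0.24] F [-0.51 -0.    4.22] w 60.5 ff 8.001804339900929
```

```bash
python3 - <<'E'
from h import *
im,d,c,st=shot('wrist'); cv2.imwrite('pics/w2.png',im[150:420])
E
```

```text
(no output)
```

View pics/w2.png

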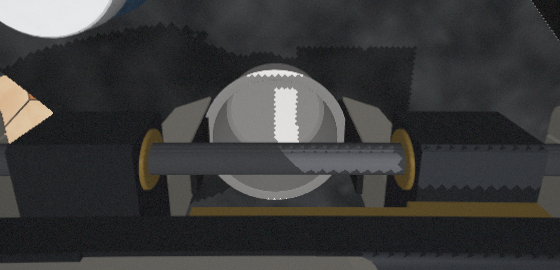

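Request:
step_arm:
  rows:
    - [[0.2,0,0,-0.02,0],[0.2,0,0,-0.05,0],[0.2,0,0,-0.1,0],[0.2,0,0,-0.15,0],[0.2,0,0,-0.2,0]]

```text
clock: 2.75
tcp_pos: [478.9, -424.9, 188.6]
eef_rot: [[0.698, 0.717, 0.0], [0.717, -0.698, 0.0], [0.0, 0.0, -1.0]]
ft_force: [1.0, -0.5, 0.1]
grip_width: 0.656
finger_force: 8.0
```

```bash
python3 - <<'E'
from h import *
rep()
im,d,c,st=shot('wrist'); cv2.imwrite('pics/w3.png',im[150:420])
R=np.array(st['eef_rot']).reshape(3,3)
q=(cloud(c,d)-st['tcp_pos'])@R
m=(abs(q[...,0])<45)&(abs(q[...,1])<34)&(q[...,2]>2)&(q[...,2]<14)
p=q[m];print(len(p),p.min(0),p.max(0))
A=np.c_[p[:,:2],np.ones(len(p))];print(np.linalg.lstsq(A,p[:,2],rcond=None)[0])
go(480,-160,190,2.2)
E
```

```text
2.75 [ 478.9 -424.9  188.6] yaw 0.799 q [ 0.74  0.52 -0.15  1.6   0.09  1.03 -0.2 ] F [ 1.   -0.49  0.12] w 60.3 ff 7.999883138001707
4289 [-34.55063003 -33.90828258   2.00131465] [30.74707613 33.97870088 13.98884842]
[-4.26708726e-02  2.48281952e-03  6.36574715e+00]
shift [ 0.2534 -0.2495  0.0054] mm 266.8 turn -0.9341 calls>= 1.89
```

View pics/w3.png

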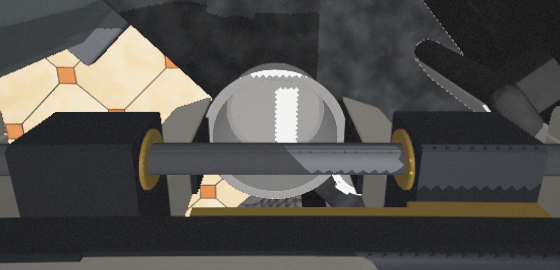

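```bash
python3 - <<'E'
from h import *
go(485,-230,250,1.2);go(490,-45,280,1.57)
E
```

```text
shift [ 0.1913 -0.1789 -0.074 ] mm 204.1 turn -0.2675 calls>= 0.83
shift [ 0.3727 -0.3458 -0.1153] mm 391.0 turn -0.5141 calls>= 1.6
```

Request:
step_arm:
  rows:
    - [[0.2,0.03,-0.028,-0.012,-0.045],[0.2,0.07,-0.066,-0.03,-0.1],[0.2,0.11,-0.103,-0.045,-0.155],[0.2,0.15,-0.141,-0.06,-0.21],[0.2,0.19,-0.179,-0.074,-0.267]]

```text
clock: 3.3
tcp_pos: [482.0, -227.7, 243.0]
eef_rot: [[0.36, 0.933, 0.001], [0.933, -0.36, -0.001], [-0.0, 0.001, -1.0]]
ft_force: [0.6, -0.1, -1.1]
grip_width: 0.659
finger_force: 8.0
```

Request:
step_arm:
  rows:
    - [[0.2,0.05,-0.018,-0.008,-0.05],[0.2,0.11,-0.039,-0.016,-0.1],[0.2,0.16,-0.057,-0.025,-0.15],[0.2,0.2,-0.072,-0.032,-0.2],[0.2,0.232,-0.083,-0.04,-0.247]]

```text
clock: 3.8
tcp_pos: [487.1, -42.4, 272.7]
eef_rot: [[-0.004, 1.0, 0.001], [1.0, 0.004, -0.0], [-0.0, 0.001, -1.0]]
ft_force: [-0.0, 0.3, 0.3]
grip_width: 0.659
finger_force: 8.0
```

Request:
step_arm:
  rows:
    - [[0.2,0,0,0,0],[0.2,0,0,0,0],[0.2,0,0,0,0],[0.2,0,0,0,0],[0.2,0,0,0,0]]

```text
clock: 4.3
tcp_pos: [487.5, -45.7, 271.4]
eef_rot: [[0.003, 1.0, -0.001], [1.0, -0.003, -0.0], [-0.0, -0.001, -1.0]]
ft_force: [0.6, -0.1, -0.6]
grip_width: 0.658
finger_force: 8.0
```

```bash
python3 - <<'E'
from h import *
rep()
im,d,c,st=shot('wrist'); cv2.imwrite('pics/w4.png',im); np.savez('pics/w4.npz',im=im,d=d,tcp=st['tcp_pos'],R=st['eef_rot'])
P=cloud(c,d); near=np.hypot(P[...,0]-490,P[...,1]-55)<130
m=near&(P[...,2]>14)&(P[...,2]<34); print(m.sum(), 'deck circ',cv2.minEnclosingCircle(P[m][:,:2].astype(np.float32)))
H,S,V=cv2.split(cv2.cvtColor(im,cv2.COLOR_BGR2HSV))
for n,k in [('red',((H<8)|(H>172))&(S>150)&(V>60)&m),('grey',(S<90)&(V>60)&m)]:
    k=cv2.morphologyEx(k.astype(np.uint8)*255,cv2.MORPH_OPEN,np.ones((3,3)))
    for cs in cv2.findContours(k,0,1)[0]:
        if cv2.contourArea(cs)>600:
            (e,r)=cv2.fitEllipse(cs)[:2]; w=plane(c,cs[:,0],25); print(n,np.round(e),np.round(r),plane(c,e,25).round(1),'encl',cv2.minEnclosingCircle(w[:,:2].astype(np.float32)), 'z',np.median(P[int(e[1]),int(e[0]),2]))
E
```

```text
4.3 [487.5 -45.7 271.4] yaw 1.568 q [ 0.38  0.24 -0.47  1.83  0.12  1.1  -0.14] F [ 0.58 -0.15 -0.6 ] w 60.5 ff 7.99999289096208
25363 deck circ ((510.0341491699219, 55.83283615112305), 111.10013580322266)
red [253.  35.] [73. 77.] [[463.4  99.8  25. ]] encl ((463.531494140625, 99.55036163330078), 36.313899993896484) z 24.27836719122592
grey [335. 132.] [15. 66.] [[549.8   6.   25. ]] encl ((551.2412109375, 6.649545669555664), 36.1578254699707) z 24.717676727360615
grey [260. 124.] [68. 70.] [[469.4  14.   25. ]] encl ((469.5661926269531, 12.77609634399414), 36.97681427001953) z 26.704007445273287
grey [330.  75.] [70. 77.] [[541.9  62.9  25. ]] encl ((541.8486328125, 61.690189361572266), 36.975650787353516) z 25.522258208716213
grey [318.  26.] [19. 84.] [[528.1 107.5  25. ]] encl ((528.3508911132812, 101.8621597290039), 33.75200271606445) z 25.084025144061204
```

View pics/w4.png

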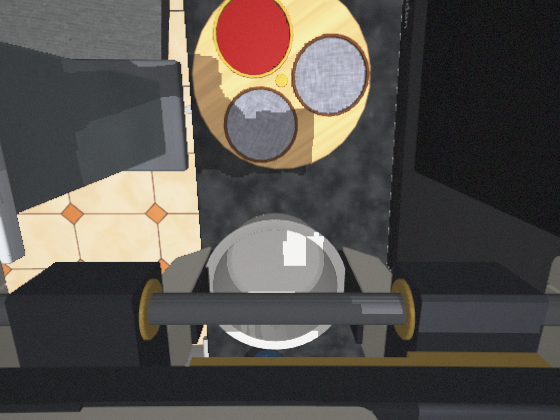

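Request:
step_arm:
  rows:
    - [[0.2,0.03,0,0.01,-0.1],[0.2,0.06,0,0.02,-0.2],[0.2,0.09,0,0.04,-0.3],[0.2,0.12,0,0.06,-0.4],[0.2,0.142,0,0.08,-0.48]]

```text
clock: 4.85
tcp_pos: [487.7, 62.9, 211.2]
eef_rot: [[-0.663, 0.748, 0.0], [0.748, 0.663, 0.0], [0.0, 0.001, -1.0]]
ft_force: [0.2, 0.6, -0.8]
grip_width: 0.657
finger_force: 8.0
```

Request:
step_arm:
  rows:
    - [[0.2,0,0,0,-0.1],[0.2,0,0,0,-0.2],[0.2,0,0,0,-0.3],[0.2,0,0,0,-0.4],[0.2,0,0,0,-0.48]]

```text
clock: 5.35
tcp_pos: [487.8, 61.3, 211.5]
eef_rot: [[-0.992, 0.126, -0.0], [0.126, 0.992, -0.0], [0.0, -0.0, -1.0]]
ft_force: [-0.1, 0.1, -0.8]
grip_width: 0.657
finger_force: 8.0
```

Request:
step_arm:
  rows:
    - [[0.2,0,0,0,-0.08],[0.2,0,0,0,-0.08],[0.2,0,0,0,-0.08],[0.2,0,0,0,-0.08],[0.2,0,0,0,-0.08]]

```text
clock: 5.85
tcp_pos: [487.8, 61.7, 211.7]
eef_rot: [[-1.0, 0.014, 0.0], [0.014, 1.0, -0.0], [-0.0, -0.0, -1.0]]
ft_force: [0.3, 0.4, -0.4]
grip_width: 0.657
finger_force: 8.0
```

```bash
python3 - <<'E'
from h import *
rep()
go(540.5,62,90,3.1416)
E
```

```text
5.85 [487.8  61.7 211.7] yaw 3.128 q [ 0.41  0.38 -0.83  1.89  0.33  1.01  1.  ] F [ 0.32  0.4  -0.36] w 60.4 ff 8.000020526311982
shift [-0.0703  0.0013  0.1623] mm 132.6 turn -0.0091 calls>= 0.54
```

Request:
step_arm:
  rows:
    - [[0.2,-0.035,0.001,0.03,-0.009],[0.2,-0.07,0.001,0.07,-0.009],[0.2,-0.07,0.001,0.11,-0.009],[0.2,-0.07,0.001,0.145,-0.009],[0.2,-0.07,0.001,0.162,-0.009]]

```text
clock: 6.35
tcp_pos: [539.2, 61.6, 87.9]
eef_rot: [[-1.0, -0.001, -0.003], [-0.001, 1.0, -0.001], [0.003, -0.001, -1.0]]
ft_force: [-0.6, 0.5, -0.2]
grip_width: 0.659
finger_force: 8.0
```

Request:
step_arm:
  rows:
    - [[0.2,0,0,0.005,0],[0.2,0,0,0.01,0],[0.2,0,0,0.015,0],[0.2,0,0,0.02,0],[0.2,0,0,0.022,0]]

```text
clock: 6.85
tcp_pos: [540.4, 61.8, 73.9]
eef_rot: [[-1.0, -0.001, 0.001], [-0.001, 1.0, -0.0], [-0.001, -0.0, -1.0]]
ft_force: [1.0, 0.1, 0.5]
grip_width: 0.662
finger_force: 8.0
```

Request:
step_arm:
  rows:
    - [[0.2,0,0,0.004,0],[0.2,0,0,0.008,0],[0.2,0,0,0.01,0],[0.2,0,0,0.01,0],[0.2,0,0,0.01,0]]

```text
clock: 7.35
tcp_pos: [540.2, 61.9, 66.2]
eef_rot: [[-1.0, -0.002, -0.0], [-0.002, 1.0, -0.0], [0.0, -0.0, -1.0]]
ft_force: [0.5, 0.0, 0.3]
grip_width: 0.657
finger_force: 8.0
```

```bash
python3 - <<'E'
from h import *
rep()
im,d,c,st=shot('wrist'); cv2.imwrite('pics/w5.png',im); np.savez('pics/w5.npz',im=im,d=d,tcp=st['tcp_pos'],R=st['eef_rot'])
go(540.5,62,62.5,3.1416)
E
```

```text
7.35 [540.2  61.9  66.2] yaw -3.14 q [ 0.27  0.63 -0.68  1.92  0.56  0.78  0.85] F [0.5  0.04 0.26] w 60.5 ff 7.999976083302043
shift [-0.0003  0.0001  0.0049] mm 3.7 turn 0.0011 calls>= 0.02
```

View pics/w5.png

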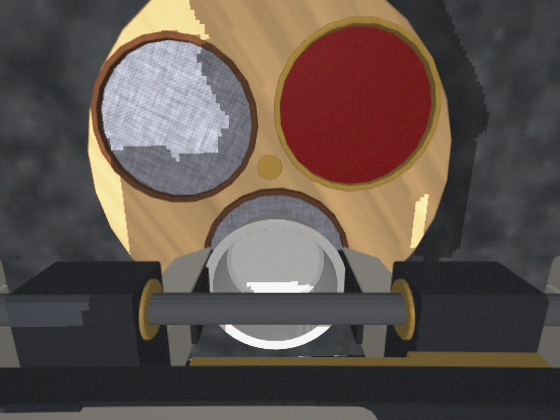

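Request:
step_arm:
  rows:
    - [[0.2,0,0,0.002,0],[0.2,0,0,0.004,0],[0.2,0,0,0.0045,0],[0.2,0,0,0.0045,0],[0.2,0,0,0.0045,0]]

```text
clock: 7.9
tcp_pos: [540.2, 61.9, 62.8]
eef_rot: [[-1.0, -0.002, -0.0], [-0.002, 1.0, -0.0], [0.0, -0.0, -1.0]]
ft_force: [-0.2, -0.3, -0.8]
grip_width: 0.66
finger_force: 8.0
```

Request:
step_arm:
  rows:
    - [[0.2,0,0,0.0005,0],[0.2,0,0,0.001,0],[0.2,0,0,0.001,0],[0.2,0,0,0.001,0],[0.2,0,0,0.001,0]]

```text
clock: 8.4
tcp_pos: [540.4, 61.9, 62.3]
eef_rot: [[-1.0, -0.002, 0.0], [-0.002, 1.0, -0.0], [-0.0, -0.0, -1.0]]
ft_force: [-1.6, -0.9, 5.2]
grip_width: 0.655
finger_force: 8.0
```

Request:
step_arm:
  rows:
    - [[0.35,0,0,0,0],[0.4,0,0,0,0],[0.5,0,0,0,0],[0.6,0,0,0,0],[0.7,0,0,0,0]]

```text
clock: 8.9
tcp_pos: [540.2, 61.8, 61.9]
eef_rot: [[-1.0, -0.002, -0.0], [-0.002, 1.0, 0.0], [0.0, 0.0, -1.0]]
ft_force: [0.1, -0.1, -0.1]
grip_width: 0.828
finger_force: 0.0
```

Request:
step_arm:
  rows:
    - [[0.7,0,0,-0.01,0],[0.7,0,0,-0.04,0],[0.7,0,0,-0.08,0],[0.7,0,0,-0.12,0],[0.7,0,0,-0.16,0]]

```text
clock: 9.4
tcp_pos: [540.0, 62.0, 183.7]
eef_rot: [[-1.0, -0.002, -0.0], [-0.002, 1.0, 0.0], [0.0, 0.0, -1.0]]
ft_force: [1.1, 0.8, 0.2]
grip_width: 0.851
finger_force: 0.0
```

```bash
cat >> h.py <<'E'
def wells(c,im,P):
    m=(np.hypot(P[...,0]-490,P[...,1]-55)<130)&(P[...,2]>14)&(P[...,2]<34)
    H,S,V=cv2.split(cv2.cvtColor(im,cv2.COLOR_BGR2HSV))
    for n,k in [('red',((H<8)|(H>172))&(S>150)&(V>60)&m),('grey',(S<90)&(V>60)&m)]:
        k=cv2.morphologyEx(k.astype(np.uint8)*255,cv2.MORPH_OPEN,np.ones((3,3)))
        for cs in cv2.findContours(k,0,1)[0]:
            if cv2.contourArea(cs)>600:
                w=plane(c,cs[:,0],25); e,r=cv2.minEnclosingCircle(w[:,:2].astype(np.float32)); print(n,np.round(e,1),'r',round(r,1))
E
python3 - <<'E'
from h import *
rep()
im,d,c,st=shot('wrist'); P=cloud(c,d); wells(c,im,P)
m=(np.hypot(P[...,0]-541,P[...,1]-62)<50)&(P[...,2]>51)&(P[...,2]<61);q=P[m]
print('bask',len(q),q.min(0),q.max(0)); go(480,-60,240,2.0)
E
```

```text
9.4 [540.   62.  183.7] yaw -3.14 q [ 0.35  0.49 -0.78  1.81  0.41  1.01  0.98] F [1.14 0.81 0.22] w 78.3 ff 0.0
red [463.3  99.4] r 36.3
grey [543.5  61. ] r 27.1
grey [535.7  61.5] r 35.9
grey [469.7  12.6] r 37.0
grey [427.7  42. ] r 25.1
bask 1636 [508.35135256  28.89934095  51.00266434] [572.88590585  93.21095483  59.44033089]
shift [ 0.0828 -0.1639 -0.0695] mm 147.2 turn 0.7626 calls>= 1.55
```

Request:
step_arm:
  rows:
    - [[0.9,0.05,-0.02,-0.03,0],[0.9,0.087,-0.06,-0.05,0.03],[0.9,0.087,-0.12,-0.06,0.13],[0.9,0.087,-0.17,-0.06,0.22],[0.9,0.087,-0.22,-0.06,0.32]]

```text
clock: 9.95
tcp_pos: [475.0, -104.9, 228.0]
eef_rot: [[-0.885, 0.465, 0.002], [0.465, 0.885, -0.001], [-0.002, -0.0, -1.0]]
ft_force: [1.2, -0.0, -0.3]
grip_width: 0.955
finger_force: 0.0
```

```bash
python3 - <<'E'
from h import *
rep(); go(473,-300,200,1.115); go(473,-200,200,1.9)
E
```

```text
9.95 [ 475.  -104.9  228. ] yaw 2.657 q [ 0.67  0.32 -0.7   1.89  0.24  1.02  0.95] F [ 1.19 -0.02 -0.33] w 87.8 ff 0.0
shift [-0.1186 -0.2315  0.0376] mm 197.1 turn 1.0283 calls>= 2.08
shift [-0.0566 -0.1135  0.0375] mm 99.2 turn 0.505 calls>= 1.02
```

Request:
step_arm:
  rows:
    - [[0.9,-0.024,-0.046,0.007,0.1],[0.9,-0.048,-0.092,0.014,0.2],[0.9,-0.072,-0.138,0.021,0.3],[0.9,-0.096,-0.184,0.028,0.4],[0.9,-0.118,-0.231,0.0375,0.5]]

```text
clock: 10.45
tcp_pos: [474.1, -299.2, 199.4]
eef_rot: [[-0.33, 0.944, 0.001], [0.944, 0.33, -0.0], [-0.001, 0.001, -1.0]]
ft_force: [0.3, 0.4, 0.3]
grip_width: 0.947
finger_force: 0.0
```

Request:
step_arm:
  rows:
    - [[0.9,0,0,0,0.1],[0.9,0,0,0,0.2],[0.9,0,0,0,0.3],[0.9,0,0,0,0.4],[0.9,0,0,0,0.5]]

```text
clock: 10.95
tcp_pos: [474.1, -297.5, 199.2]
eef_rot: [[0.402, 0.916, 0.0], [0.916, -0.402, 0.0], [0.0, 0.0, -1.0]]
ft_force: [0.3, -0.7, -0.4]
grip_width: 0.95
finger_force: 0.0
```

```bash
python3 - <<'E'
from h import *
rep(); im,d,c,st=shot('wrist'); P=cloud(c,d); cv2.imwrite('pics/w6.png',im)
m=(np.hypot(P[...,0]-473,P[...,1]+314)<60)&(P[...,2]>42)&(P[...,2]<54);q=P[m]
print('tin',len(q),q.min(0),q.max(0),cv2.minEnclosingCircle(q[:,:2].astype(np.float32)));e=cv2.minEnclosingCircle(q[:,:2].astype(np.float32))[0]
go(e[0],e[1],38,1.115)
# scale plate
H,S,V=cv2.split(cv2.cvtColor(im,cv2.COLOR_BGR2HSV)); k=((V>140)&(S<60)&(abs(P[...,2]-18)<6)&(np.hypot(P[...,0]-513,P[...,1]+180)<80)).astype(np.uint8)*255
cs=cv2.findContours(k,0,1)[0]
if cs:
    r=cv2.boxPoints(cv2.minAreaRect(max(cs,key=cv2.contourArea)));print(r,plane(c,r,18).round(1))
E
```

```text
10.95 [ 474.1 -297.5  199.2] yaw 1.157 q [ 0.67  0.4  -0.28  1.78  0.13  0.98 -0.07] F [ 0.29 -0.66 -0.4 ] w 87.4 ff 0.0
tin 2970 [ 446.88506594 -342.14496198   42.01099523] [ 500.74401387 -288.56673624   51.65490517] ((473.87896728515625, -315.544921875), 27.069969177246094)
shift [-0.0224  0.0094  0.215 ] mm 162.3 turn 0.0222 calls>= 0.66
[[197.23532   25.941177]
 [274.30002  -23.100004]
 [330.5471    65.28822 ]
 [253.48239  114.32941 ]] [[ 470.5 -143.    18. ]
 [ 542.2 -136.7   18. ]
 [ 559.8 -214.5   18. ]
 [ 483.5 -224.4   18. ]]
```

Request:
step_arm:
  rows:
    - [[0.9,-0.0224,0.0094,0.05,0.022],[0.9,-0.0224,0.0094,0.11,0.022],[0.9,-0.0224,0.0094,0.16,0.022],[0.9,-0.0224,0.0094,0.195,0.022],[0.9,-0.0224,0.0094,0.214,0.022]]

```text
clock: 11.5
tcp_pos: [471.9, -318.1, 36.6]
eef_rot: [[0.427, 0.904, -0.003], [0.904, -0.427, -0.001], [-0.002, -0.002, -1.0]]
ft_force: [-3.9, -7.2, 3.5]
grip_width: 0.952
finger_force: 0.0
```

Request:
step_arm:
  rows:
    - [[0,0,0,0,0],[0,0,0,0,0],[0,0,0,0,0],[0,0,0,0,0],[0,0,0,0,0]]
  force: 15

```text
clock: 12.0
tcp_pos: [471.6, -317.9, 38.0]
eef_rot: [[0.427, 0.904, -0.003], [0.904, -0.427, -0.001], [-0.002, -0.002, -1.0]]
ft_force: [-3.6, -6.2, -4.3]
grip_width: 0.58
finger_force: 15.0
```

Request:
step_arm:
  rows:
    - [[0,0,0,-0.02,0],[0,0,0,-0.05,0],[0,0,0,-0.1,0],[0,0,0,-0.15,0],[0,0,0,-0.2,0]]

```text
clock: 12.5
tcp_pos: [473.6, -315.7, 190.0]
eef_rot: [[0.423, 0.906, -0.0], [0.906, -0.423, 0.0], [0.0, -0.0, -1.0]]
ft_force: [1.2, 0.0, -0.5]
grip_width: 0.578
finger_force: 15.0
```

```bash
python3 - <<'E'
from h import *
rep(); go(472,-150,200,1.115);go(469.6,12.7,100,1.115)
E
```

```text
12.5 [ 473.6 -315.7  190. ] yaw 1.134 q [ 0.69  0.42 -0.27  1.77  0.13  0.97 -0.07] F [ 1.24  0.   -0.51] w 53.1 ff 14.999957327981974
shift [ 0.1993 -0.0955 -0.0133] mm 166.0 turn 0.0125 calls>= 0.68
shift [ 0.3944 -0.1902  0.1202] mm 340.6 turn 0.0125 calls>= 1.39
```

Request:
step_arm:
  rows:
    - [[0,0.04,-0.019,-0.003,0],[0,0.08,-0.038,-0.005,0],[0,0.12,-0.057,-0.008,0],[0,0.16,-0.076,-0.01,0],[0,0.2,-0.0955,-0.013,0.012]]

```text
clock: 13.0
tcp_pos: [472.8, -148.3, 198.5]
eef_rot: [[0.44, 0.898, 0.0], [0.898, -0.44, -0.0], [0.0, 0.0, -1.0]]
ft_force: [1.0, 0.2, -1.0]
grip_width: 0.582
finger_force: 15.0
```

Request:
step_arm:
  rows:
    - [[0,0.05,-0.024,0.01,0],[0,0.1,-0.048,0.02,0],[0,0.15,-0.072,0.04,0],[0,0.18,-0.087,0.06,0],[0,0.195,-0.095,0.08,0]]

```text
clock: 13.5
tcp_pos: [473.8, 16.2, 138.1]
eef_rot: [[0.436, 0.9, 0.001], [0.9, -0.436, 0.001], [0.001, 0.0, -1.0]]
ft_force: [-0.6, -0.5, -0.7]
grip_width: 0.581
finger_force: 15.0
```

Request:
step_arm:
  rows:
    - [[0,0,0,0,0],[0,0,0,0,0],[0,0,0,0,0],[0,0,0,0,0],[0,0,0,0,0]]

```text
clock: 14.0
tcp_pos: [474.2, 12.1, 138.7]
eef_rot: [[0.444, 0.896, 0.001], [0.896, -0.444, -0.0], [0.0, 0.001, -1.0]]
ft_force: [0.2, 0.4, 0.1]
grip_width: 0.578
finger_force: 15.0
```

```bash
python3 - <<'E'
from h import *
rep(); im,d,c,st=shot('wrist'); P=cloud(c,d); wells(c,im,P)
go(469.6,12.7,63.5,1.115)
im,d,c,st=shot('top');P=cloud(c,d)
H,S,V=cv2.split(cv2.cvtColor(im,cv2.COLOR_BGR2HSV)); k=((V>150)&(S<70)).astype(np.uint8)*255; k[:188]=0;k[220:]=0;k[:,:305]=0;k[:,342:]=0
cs=cv2.findContours(k,0,1)[0]
if cs: print('scale',plane(c,cv2.minAreaRect(max(cs,key=cv2.contourArea))[0],18))
cv2.imwrite('pics/t2.png',im)
E
```

```text
14.0 [474.2  12.1 138.7] yaw 1.111 q [ 0.16  0.36 -0.38  2.04  0.19  0.77 -0.79] F [0.16 0.38 0.1 ] w 53.2 ff 14.999927620410745
red [463.2  99.4] r 36.4
grey [469.5  12.8] r 36.7
grey [541.8  60.4] r 27.3
grey [527.7 102.5] r 33.6
shift [-0.0022 -0.0058  0.1001] mm 75.2 turn -0.0025 calls>= 0.31
scale [[ 512.83840717 -178.29252843   18.        ]]
```

```bash
python3 - <<'E'
from h import *
go(468.4,10.5,66,1.115)
E
```

```text
shift [-0.0057 -0.0058  0.0967] mm 72.8 turn -0.0024 calls>= 0.3
```

Request:
step_arm:
  rows:
    - [[0,-0.005,-0.0058,0.02,0],[0,-0.005,-0.0058,0.05,0],[0,-0.005,-0.0058,0.08,0],[0,-0.005,-0.0058,0.09,0],[0,-0.005,-0.0058,0.0965,0]]

```text
clock: 14.6
tcp_pos: [468.1, 11.4, 65.4]
eef_rot: [[0.443, 0.897, -0.001], [0.897, -0.443, -0.0], [-0.0, -0.001, -1.0]]
ft_force: [0.1, 0.3, 0.2]
grip_width: 0.581
finger_force: 15.0
```

Request:
step_arm:
  rows:
    - [[0,0,0,0,0],[0,0,0,0.001,0],[0,0,0,0.002,0],[0,0,0,0.002,0],[0,0,0,0.002,0]]

```text
clock: 15.1
tcp_pos: [468.5, 11.4, 64.6]
eef_rot: [[0.443, 0.897, 0.001], [0.897, -0.443, -0.0], [0.0, 0.001, -1.0]]
ft_force: [0.7, -0.4, -1.5]
grip_width: 0.576
finger_force: 15.0
```

```bash
python3 - <<'E'
from h import *
rep(); im,d,c,st=shot('wrist'); P=cloud(c,d); wells(c,im,P)
q=P[(np.hypot(P[...,0]-469.5,P[...,1]-12.8)<30)&(P[...,2]>60)]; print(np.median(q,0),q.min(0),q.max(0)); cv2.imwrite('pics/w7.png',im)
E
```

```text
15.1 [468.5  11.4  64.6] yaw 1.112 q [ 0.12  0.47 -0.33  2.12  0.27  0.59 -0.87] F [ 0.68 -0.4  -1.48] w 53.0 ff 14.9999575673246
red [463.3  99.5] r 36.5
grey [470.3  14.6] r 36.2
grey [542.8  60. ] r 27.7
grey [528.2  69.8] r 33.1
[478.15871808  31.23520686 123.58796265] [439.55653571 -12.16511113  60.0219966 ] [499.43822048  42.76148311 153.29979384]
```

Lower another ~2 mm until contact, then release.

Request:
step_arm:
  rows:
    - [[0,0,0,0.001,0],[0,0,0,0.002,0],[0,0,0,0.002,0],[0,0,0,0.002,0],[0,0,0,0.002,0]]

```text
clock: 15.65
tcp_pos: [468.5, 11.5, 62.9]
eef_rot: [[0.443, 0.897, 0.0], [0.897, -0.443, -0.0], [0.0, 0.0, -1.0]]
ft_force: [0.3, -0.1, 2.8]
grip_width: 0.578
finger_force: 15.0
```

Request:
step_arm:
  rows:
    - [[0,0,0,0.0005,0],[0,0,0,0.001,0],[0,0,0,0.001,0],[0,0,0,0.001,0],[0,0,0,0.001,0]]

```text
clock: 16.15
tcp_pos: [468.6, 11.4, 62.7]
eef_rot: [[0.443, 0.897, 0.001], [0.897, -0.443, -0.0], [0.0, 0.001, -1.0]]
ft_force: [-0.8, -0.4, 13.0]
grip_width: 0.577
finger_force: 15.0
```

Request:
step_arm:
  rows:
    - [[0,0,0,-0.0008,0],[0.2,0,0,-0.0008,0],[0.3,0,0,-0.0008,0],[0.4,0,0,-0.0008,0],[0.5,0,0,-0.0008,0]]

```text
clock: 16.65
tcp_pos: [468.2, 11.4, 62.5]
eef_rot: [[0.443, 0.897, -0.0], [0.897, -0.443, -0.0], [-0.0, -0.0, -1.0]]
ft_force: [-0.0, 0.1, 0.6]
grip_width: 0.729
finger_force: 0.0
```

Request:
step_arm:
  rows:
    - [[0.5,0,0,-0.01,0],[0.5,0,0,-0.05,0],[0.5,0,0,-0.1,0],[0.5,0,0,-0.15,0],[0.5,0,0,-0.18,0]]

```text
clock: 17.15
tcp_pos: [469.0, 11.8, 200.8]
eef_rot: [[0.442, 0.897, 0.003], [0.897, -0.442, 0.0], [0.002, 0.003, -1.0]]
ft_force: [0.7, 0.5, -0.8]
grip_width: 0.75
finger_force: 0.0
```

```bash
python3 - <<'E'
from h import *
rep(); im,d,c,st=shot('wrist'); P=cloud(c,d); wells(c,im,P)
q=P[(np.hypot(P[...,0]-469.5,P[...,1]-12.8)<40)&(P[...,2]>67)&(P[...,2]<79)]; print('tin',cv2.minEnclosingCircle(q[:,:2].astype(np.float32)),np.median(q,0))
go(470,180,260,1.4)
E
```

```text
17.15 [469.   11.8 200.8] yaw 1.112 q [ 0.2   0.27 -0.41  1.98  0.14  0.91 -0.74] F [ 0.67  0.54 -0.78] w 69.0 ff 0.0
red [463.3  99.4] r 36.4
grey [469.5  12.8] r 36.9
grey [541.8  60.5] r 27.0
grey [528.8 100.5] r 34.2
tin ((469.14825439453125, 14.435373306274414), 27.149333953857422) [469.84122166  15.75141643  74.32065078]
shift [ 0.2009 -0.0991 -0.0755] mm 177.3 turn -0.1917 calls>= 0.72
```

Request:
step_arm:
  rows:
    - [[0.5,0.04,-0.02,-0.03,-0.04],[0.5,0.09,-0.044,-0.05,-0.08],[0.5,0.14,-0.068,-0.07,-0.12],[0.5,0.19,-0.094,-0.07,-0.16],[0.5,0.24,-0.118,-0.07,-0.2]]

```text
clock: 17.7
tcp_pos: [468.4, 213.8, 251.1]
eef_rot: [[0.156, 0.988, 0.001], [0.988, -0.156, 0.0], [0.001, 0.001, -1.0]]
ft_force: [0.8, 0.4, 0.7]
grip_width: 0.749
finger_force: 0.0
```

```bash
python3 - <<'E'
from h import *
rep(); go(470,395,230,1.57)
E
```

```text
17.7 [468.4 213.8 251.1] yaw 1.414 q [-0.1   0.31 -0.55  1.81  0.19  1.07 -0.87] F [0.81 0.39 0.66] w 68.9 ff 0.0
shift [ 0.239  -0.0356  0.0283] mm 182.5 turn -0.1037 calls>= 0.74
```

Request:
step_arm:
  rows:
    - [[0.5,0.05,-0.007,0.006,-0.02],[0.5,0.11,-0.015,0.012,-0.04],[0.5,0.17,-0.025,0.02,-0.06],[0.5,0.22,-0.032,0.028,-0.08],[0.5,0.239,-0.0356,0.028,-0.104]]

```text
clock: 18.2
tcp_pos: [468.7, 397.1, 228.4]
eef_rot: [[-0.003, 1.0, -0.002], [1.0, 0.003, 0.001], [0.001, -0.002, -1.0]]
ft_force: [0.2, 0.2, -0.3]
grip_width: 0.754
finger_force: 0.0
```

Request:
step_arm:
  rows:
    - [[0.5,0,0,0,0],[0.5,0,0,0,0],[0.5,0,0,0,0],[0.5,0,0,0,0],[0.5,0,0,0,0]]

```text
clock: 18.7
tcp_pos: [471.1, 392.2, 229.5]
eef_rot: [[0.004, 1.0, 0.001], [1.0, -0.004, -0.0], [-0.0, 0.001, -1.0]]
ft_force: [0.4, 0.9, -0.5]
grip_width: 0.751
finger_force: 0.0
```

```bash
python3 - <<'E'
from h import *
rep(); im,d,c,st=shot('wrist'); P=cloud(c,d); cv2.imwrite('pics/w8.png',im)
near=np.hypot(P[...,0]-468,P[...,1]-405)<60
for a,b in [(60,80),(64,76),(78,92),(13,22)]:
    q=P[near&(P[...,2]>a)&(P[...,2]<b)]
    if len(q): e=cv2.minEnclosingCircle(q[:,:2].astype(np.float32)); print(a,b,len(q),e,q.min(0),q.max(0))
near=np.hypot(P[...,0]-515,P[...,1]-315)<75
q=P[near&(P[...,2]>44)&(P[...,2]<55)]
if len(q): print('cup rim',len(q),cv2.minEnclosingCircle(q[:,:2].astype(np.float32)),q.min(0),q.max(0))
E
```

```text
18.7 [471.1 392.2 229.5] yaw 1.567 q [-0.39  0.5  -0.58  1.6   0.3   1.13 -1.05] F [ 0.36  0.86 -0.5 ] w 69.1 ff 0.0
60 80 605 ((474.9326171875, 427.2332763671875), 19.731599807739258) [455.61487063 408.19211763  67.65218356] [494.12652819 446.87377373  79.99553091]
64 76 221 ((474.9326171875, 427.2332763671875), 19.731599807739258) [455.61487063 408.19211763  67.65218356] [494.12652819 446.87377373  75.98521657]
78 92 1367 ((474.74444580078125, 427.358642578125), 17.62815284729004) [458.5221738  409.7371986   78.02721225] [491.65634892 444.40817261  86.53477331]
13 22 307 ((474.0716857910156, 430.4051818847656), 25.85422706604004) [449.91807067 416.02335417  13.00092757] [499.34241693 453.39143879  16.28109407]
cup rim 695 ((504.7377624511719, 311.8193664550781), 38.1856575012207) [469.52996882 285.4273381   44.00549491] [539.23152398 341.68097916  50.71593961]
```

View pics/w8.png

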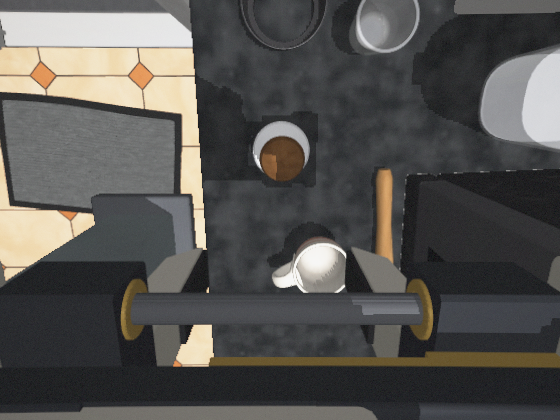

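```bash
python3 - <<'E'
from h import *
go(474.8,427.3,72,1.57)
E
```

```text
shift [0.0466 0.0047 0.2099] mm 161.3 turn -0.0021 calls>= 0.66
```

Request:
step_arm:
  rows:
    - [[0.5,0.046,0.005,0.01,0],[0.5,0.046,0.005,0.07,0],[0.5,0.046,0.005,0.13,0],[0.5,0.046,0.005,0.18,0],[0.5,0.046,0.005,0.21,0]]

```text
clock: 19.25
tcp_pos: [473.7, 426.1, 68.5]
eef_rot: [[0.003, 1.0, -0.002], [1.0, -0.003, -0.003], [-0.003, -0.002, -1.0]]
ft_force: [-0.8, -1.1, -0.1]
grip_width: 0.75
finger_force: 0.0
```

Request:
step_arm:
  rows:
    - [[-0.6,0,0,0,0],[-0.6,0,0,0,0],[-0.6,0,0,0,0],[-0.6,0,0,0,0],[-0.6,0,0,0,0]]
  force: 35

```text
clock: 19.75
tcp_pos: [475.6, 428.4, 73.3]
eef_rot: [[0.003, 1.0, 0.003], [1.0, -0.003, 0.002], [0.002, 0.003, -1.0]]
ft_force: [1.6, -0.4, 4.5]
grip_width: 0.399
finger_force: 35.0
```

Request:
step_arm:
  rows:
    - [[-0.6,0,0,-0.02,0],[-0.6,0,0,-0.04,0],[-0.6,0,0,-0.08,0],[-0.6,0,0,-0.12,0],[-0.6,0,0,-0.15,0]]

```text
clock: 20.25
tcp_pos: [474.3, 428.2, 187.2]
eef_rot: [[0.002, 1.0, 0.001], [1.0, -0.002, 0.001], [0.001, 0.001, -1.0]]
ft_force: [1.6, 0.4, -4.4]
grip_width: 0.394
finger_force: 35.0
```

```bash
python3 - <<'E'
from h import *
rep(); im,d,c,st=shot('wrist'); cv2.imwrite('pics/w9.png',im)
im,d,c,st=shot('scene'); cv2.imwrite('pics/s9.png',cv2.resize(im[180:340,60:300],None,fx=3,fy=3))
go(463.3,99.5,180,1.57)
E
```

```text
20.25 [474.3 428.2 187.2] yaw 1.569 q [-0.45  0.58 -0.56  1.58  0.34  1.08 -1.1 ] F [ 1.58  0.37 -4.41] w 36.2 ff 34.99913050560281
shift [-0.4401 -0.0149  0.0094] mm 330.4 turn -0.0011 calls>= 1.35
```

View pics/s9.png

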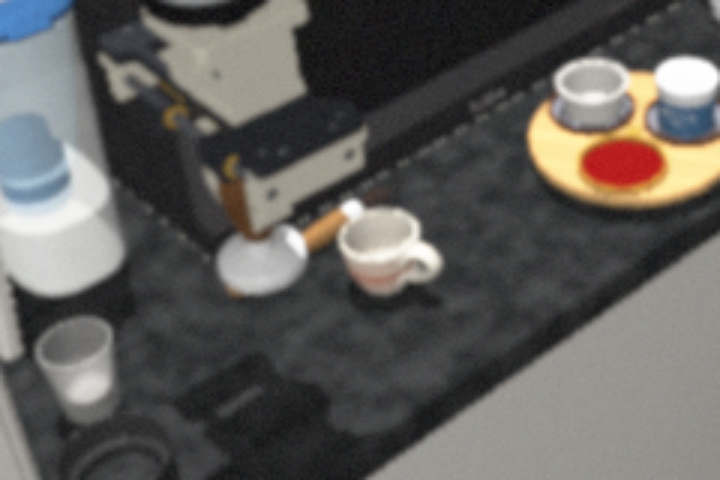

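Request:
step_arm:
  rows:
    - [[-0.6,-0.015,0,0,0],[-0.6,-0.04,-0.001,0,0],[-0.6,-0.075,-0.003,0,0],[-0.6,-0.11,-0.004,0,0],[-0.6,-0.15,-0.005,0,0]]

```text
clock: 20.85
tcp_pos: [469.2, 313.0, 182.4]
eef_rot: [[0.002, 1.0, -0.003], [1.0, -0.002, -0.002], [-0.002, -0.003, -1.0]]
ft_force: [-0.2, -0.9, -4.2]
grip_width: 0.399
finger_force: 35.0
```

Request:
step_arm:
  rows:
    - [[-0.6,-0.04,-0.001,0,0],[-0.6,-0.08,-0.003,0,0],[-0.6,-0.12,-0.004,0,0],[-0.6,-0.16,-0.006,0,0],[-0.6,-0.2,-0.007,0,0]]

```text
clock: 21.35
tcp_pos: [463.2, 162.6, 182.6]
eef_rot: [[0.003, 1.0, -0.003], [1.0, -0.003, -0.002], [-0.002, -0.003, -1.0]]
ft_force: [0.9, 0.1, -5.2]
grip_width: 0.397
finger_force: 35.0
```

Request:
step_arm:
  rows:
    - [[-0.6,-0.035,-0.001,0,0],[-0.6,-0.06,-0.002,0,0],[-0.6,-0.08,-0.003,0,0],[-0.6,-0.09,-0.003,0,0],[-0.6,-0.09,-0.003,0,0]]

```text
clock: 21.85
tcp_pos: [461.5, 96.1, 183.3]
eef_rot: [[0.005, 1.0, -0.002], [1.0, -0.005, -0.001], [-0.001, -0.002, -1.0]]
ft_force: [1.1, 0.4, -5.4]
grip_width: 0.394
finger_force: 35.0
```

Request:
step_arm:
  rows:
    - [[-0.6,0,0,0.02,0],[-0.6,0,0,0.04,0],[-0.6,0,0,0.06,0],[-0.6,0,0,0.07,0],[-0.6,0,0,0.07,0]]

```text
clock: 22.35
tcp_pos: [461.5, 98.3, 130.7]
eef_rot: [[0.001, 1.0, -0.002], [1.0, -0.001, -0.0], [-0.0, -0.002, -1.0]]
ft_force: [-0.3, 0.4, -5.4]
grip_width: 0.395
finger_force: 35.0
```

```bash
python3 - <<'E'
from h import *
rep(); im,d,c,st=shot('wrist'); P=cloud(c,d); wells(c,im,P); cv2.imwrite('pics/w10.png',im)
q=P[(np.hypot(P[...,0]-st['tcp_pos'][0],P[...,1]-st['tcp_pos'][1])<45)&(P[...,2]>40)&(P[...,2]<90)]
print(len(q),q.min(0),q.max(0))
go(463.3,99.5,101,1.57)
E
```

```text
22.35 [461.5  98.3 130.7] yaw 1.569 q [ 0.11  0.4  -0.55  2.04  0.3   0.78 -0.62] F [-0.31  0.43 -5.44] w 36.4 ff 34.999300281051546
red [463.4  99.4] r 36.3
grey [541.7  72.7] r 33.7
grey [545.1 120.5] r 28.9
4217 [431.74780097  81.91978816  58.95599589] [489.14945714 125.81379829  89.4897685 ]
shift [0.0015 0.0018 0.0405] mm 30.4 turn -0.0005 calls>= 0.12
```

View pics/w10.png

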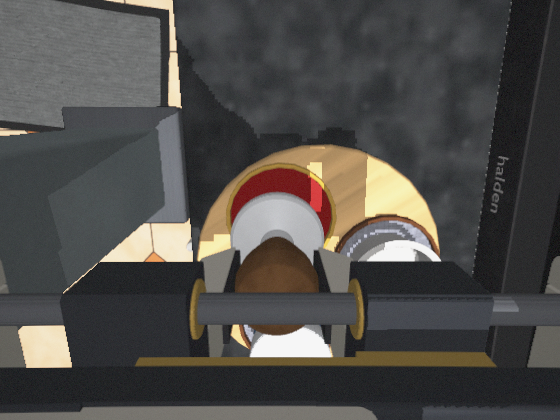

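```bash
python3 - <<'E'
from h import *
im,d,c,st=shot('wrist'); P=cloud(c,d); V=cv2.cvtColor(im,cv2.COLOR_BGR2HSV)
m=(np.hypot(P[...,0]-460.5,P[...,1]-97)<28)&(P[...,2]>65)&(P[...,2]<86)&(V[...,1]<60)
p=P[m];
for _ in range(4):
    A=np.c_[p[:,:2],np.ones(len(p))];s=np.linalg.lstsq(A,p[:,2],rcond=None)[0]; r=A@s-p[:,2]; p=p[abs(r)<2*r.std()]
print(len(p),s[:2],r.std(),p.mean(0)); go(464.4,101.5,102,1.57)
E
```

```text
3314 [ 0.00860086 -0.06231864] 1.4301194865022244 [460.98225885 108.18484925  71.74787918]
shift [0.0042 0.0026 0.0399] mm 30.1 turn -0.0007 calls>= 0.12
```

Request:
step_arm:
  rows:
    - [[-0.6,0.002,0.002,0.01,0],[-0.6,0.003,0.003,0.02,0],[-0.6,0.003,0.003,0.028,0],[-0.6,0.003,0.003,0.034,0],[-0.6,0.003,0.003,0.036,0]]

```text
clock: 22.95
tcp_pos: [464.2, 99.9, 104.0]
eef_rot: [[0.003, 1.0, -0.001], [1.0, -0.003, -0.0], [-0.0, -0.001, -1.0]]
ft_force: [-0.1, -0.7, -5.1]
grip_width: 0.396
finger_force: 35.0
```

Request:
step_arm:
  rows:
    - [[-0.6,0,0,0.001,0],[-0.6,0,0,0.002,0],[-0.6,0,0,0.003,0],[-0.6,0,0,0.003,0],[-0.6,0,0,0.003,0]]

```text
clock: 23.45
tcp_pos: [464.7, 100.0, 102.5]
eef_rot: [[0.003, 1.0, 0.0], [1.0, -0.003, -0.0], [-0.0, 0.0, -1.0]]
ft_force: [-0.5, 0.7, -5.3]
grip_width: 0.393
finger_force: 35.0
```

Request:
step_arm:
  rows:
    - [[-0.6,0,0,0.001,0],[-0.6,0,0,0.002,0],[-0.6,0,0,0.003,0],[-0.6,0,0,0.003,0],[-0.6,0,0,0.003,0]]

```text
clock: 23.95
tcp_pos: [464.6, 100.0, 100.1]
eef_rot: [[0.003, 1.0, -0.0], [1.0, -0.003, -0.0], [-0.0, -0.0, -1.0]]
ft_force: [0.1, 0.4, -5.9]
grip_width: 0.396
finger_force: 35.0
```

Request:
step_arm:
  rows:
    - [[-0.6,0,0,0.0005,0],[-0.6,0,0,0.001,0],[-0.6,0,0,0.0015,0],[-0.6,0,0,0.0015,0],[-0.6,0,0,0.0015,0]]

```text
clock: 24.45
tcp_pos: [464.6, 100.0, 99.0]
eef_rot: [[0.003, 1.0, 0.0], [1.0, -0.003, -0.0], [-0.0, 0.0, -1.0]]
ft_force: [-0.1, -0.4, -5.2]
grip_width: 0.4
finger_force: 35.0
```

Request:
step_arm:
  rows:
    - [[-0.6,0,0,0.0005,0],[-0.6,0,0,0.001,0],[-0.6,0,0,0.0015,0],[-0.6,0,0,0.0015,0],[-0.6,0,0,0.0015,0]]

```text
clock: 24.95
tcp_pos: [464.9, 100.1, 98.2]
eef_rot: [[0.003, 1.0, 0.001], [1.0, -0.003, 0.0], [0.0, 0.001, -1.0]]
ft_force: [-1.0, -0.5, 0.6]
grip_width: 0.394
finger_force: 35.0
```

Request:
step_arm:
  rows:
    - [[-0.6,0,0,0.0005,0],[-0.6,0,0,0.001,0],[-0.6,0,0,0.001,0],[-0.6,0,0,0.001,0],[-0.6,0,0,0.001,0]]

```text
clock: 25.45
tcp_pos: [465.1, 100.2, 98.0]
eef_rot: [[0.003, 1.0, 0.001], [1.0, -0.003, -0.0], [-0.0, 0.001, -1.0]]
ft_force: [-2.5, -1.7, 11.4]
grip_width: 0.398
finger_force: 35.0
```

Request:
step_arm:
  rows:
    - [[-0.6,0,0,-0.0005,0],[-0.6,0,0,-0.001,0],[-0.2,0,0,-0.001,0],[-0.05,0,0,-0.001,0],[0.1,0,0,-0.001,0]]

```text
clock: 25.95
tcp_pos: [464.5, 100.1, 97.8]
eef_rot: [[0.002, 1.0, -0.0], [1.0, -0.002, 0.0], [0.0, -0.0, -1.0]]
ft_force: [-0.3, -1.3, 0.1]
grip_width: 0.513
finger_force: 0.0
```

Request:
step_arm:
  rows:
    - [[0.3,0,0,0,0],[0.3,0,0,0,0],[0.3,0,0,-0.03,0],[0.3,0,0,-0.07,0],[0.3,0,0,-0.12,0]]

```text
clock: 26.45
tcp_pos: [463.6, 99.8, 188.0]
eef_rot: [[0.002, 1.0, -0.003], [1.0, -0.002, -0.0], [-0.0, -0.003, -1.0]]
ft_force: [1.2, 0.5, 0.5]
grip_width: 0.646
finger_force: 0.0
```

```bash
python3 - <<'E'
from h import *
rep(); im,d,c,st=shot('wrist'); P=cloud(c,d); wells(c,im,P); cv2.imwrite('pics/w11.png',im)
q=P[(np.hypot(P[...,0]-463,P[...,1]-99.5)<45)&(P[...,2]>97)]
q=P[(np.hypot(P[...,0]-463,P[...,1]-99.5)<35)&(P[...,2]>88)&(P[...,2]<116)]; print('knob',cv2.minEnclosingCircle(q[:,:2].astype(np.float32)),q.max(0))
q=P[(np.hypot(P[...,0]-463,P[...,1]-99.5)<45)&(P[...,2]>38)&(P[...,2]<48)]; print('base',cv2.minEnclosingCircle(q[:,:2].astype(np.float32)),q.min(0),q.max(0))
go(500,250,230,1.57)
E
```

```text
26.45 [463.6  99.8 188. ] yaw 1.569 q [ 0.15  0.33 -0.59  1.97  0.23  0.91 -0.56] F [1.21 0.5  0.53] w 59.5 ff 0.0
red [463.5  99.1] r 36.4
grey [469.4  11.4] r 36.8
grey [426.1  42.1] r 26.0
grey [544.1  57.1] r 25.7
grey [412.5  73. ] r 23.4
grey [541.7  61.1] r 36.7
grey [531.2 120. ] r 28.0
knob ((464.105712890625, 98.88681030273438), 19.3132266998291) [483.07188147 118.08447007 110.74820243]
base ((463.9296569824219, 98.87736511230469), 26.691692352294922) [437.23910404  88.71311246  38.00308097] [490.16217702 125.28088747  47.94556861]
shift [ 0.1984  0.0447 -0.0476] mm 156.6 turn -0.0006 calls>= 0.64
```

Request:
step_arm:
  rows:
    - [[0.9,0.04,0.008,-0.02,0],[0.9,0.09,0.016,-0.035,0],[0.9,0.14,0.024,-0.047,0],[0.9,0.18,0.03,-0.047,0],[0.9,0.19,0.035,-0.047,0]]

```text
clock: 27.0
tcp_pos: [490.7, 246.6, 223.4]
eef_rot: [[-0.002, 1.0, 0.001], [1.0, 0.002, 0.003], [0.003, 0.001, -1.0]]
ft_force: [-1.1, -0.7, -0.5]
grip_width: 0.948
finger_force: 0.0
```

Request:
step_arm:
  rows:
    - [[0.9,0,0,0,0],[0.9,0,0,0,0],[0.9,0,0,0,0],[0.9,0,0,0,0],[0.9,0,0,0,0]]

```text
clock: 27.5
tcp_pos: [491.3, 241.6, 223.2]
eef_rot: [[0.004, 1.0, 0.0], [1.0, -0.004, -0.0], [-0.0, 0.0, -1.0]]
ft_force: [-0.5, -0.0, 0.2]
grip_width: 0.949
finger_force: 0.0
```

```bash
python3 - <<'E'
from h import *
rep(); im,d,c,st=shot('wrist'); P=cloud(c,d); cv2.imwrite('pics/w12.png',im)
near=(np.hypot(P[...,0]-508,P[...,1]-313)<80)
for a in (12,44,46):
    q=P[near&(P[...,2]>a)&(P[...,2]<55)]; print(a,len(q),q.min(0).round(1),q.max(0).round(1))
# rim: highest points; fit circle robustly
q=P[near&(P[...,2]>44.5)&(P[...,2]<53)][:,:2]
best=(0,)
rng=np.random.default_rng(0)
for _ in range(3000):
    a=q[rng.choice(len(q),3,False)]; M=np.c_[2*a,np.ones(3)]
    try: s=np.linalg.solve(M,(a**2).sum(1))
    except Exception: continue
    R=np.sqrt(max(s[2]+s[0]**2+s[1]**2,0))
    if 26<R<31:
        n=(abs(np.hypot(*(q-s[:2]).T)-R)<1.5).sum()
        if n>best[0]: best=(n,s[:2],R)
print(best)
e=best[1]; h=P[near&(P[...,2]>15)&(P[...,2]<50)][:,:2]; r=np.hypot(*(h-e).T); hh=h[(r>36)&(r<58)]; v=hh.mean(0)-e; print('handle dir',np.degrees(np.arctan2(v[1],v[0])),len(hh),r[r<60].max())
E
```

```text
27.5 [491.3 241.6 223.2] yaw 1.567 q [-0.1   0.41 -0.61  1.76  0.26  1.05 -0.81] F [-0.52 -0.    0.21] w 87.3 ff 0.0
12 3848 [464.8 282.7  12. ] [587.9 351.6  51.7]
44 1261 [470.1 282.7  44. ] [545.  341.7  51.7]
46 1000 [471.8 282.7  46. ] [545.  341.7  51.7]
(np.int64(774), array([515.4047831 , 312.09056767]), np.float64(27.955051250592692))
handle dir -160.88738103190474 262 52.15630428249654
```

View pics/w12.png

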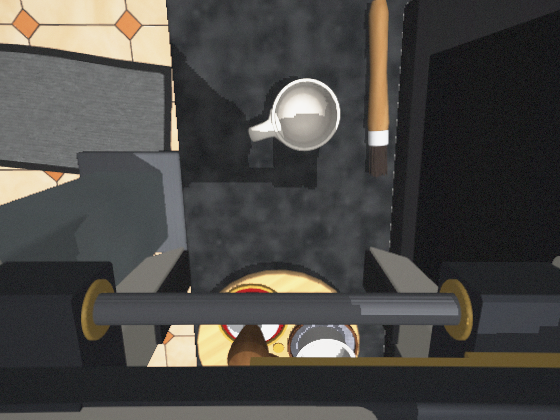

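Request:
step_arm:
  rows:
    - [[0.9,0.02,0,0,-0.1],[0.9,0.04,0,0,-0.2],[0.9,0.06,0,0,-0.3],[0.9,0.08,0,0,-0.4],[0.9,0.094,0,0,-0.49]]

```text
clock: 28.05
tcp_pos: [491.3, 313.8, 223.3]
eef_rot: [[-0.673, 0.739, 0.0], [0.739, 0.673, 0.0], [0.0, 0.0, -1.0]]
ft_force: [0.2, -0.6, 0.3]
grip_width: 0.949
finger_force: 0.0
```

Request:
step_arm:
  rows:
    - [[0.9,0,0,0,-0.1],[0.9,0,0,0,-0.2],[0.9,0,0,0,-0.3],[0.9,0,0,0,-0.4],[0.9,0,0,0,-0.49]]

```text
clock: 28.55
tcp_pos: [491.5, 312.6, 223.1]
eef_rot: [[-0.995, 0.098, 0.0], [0.098, 0.995, -0.0], [-0.0, -0.0, -1.0]]
ft_force: [-0.4, 0.7, 1.1]
grip_width: 0.952
finger_force: 0.0
```

Request:
step_arm:
  rows:
    - [[0.9,0,0,0,-0.1],[0.9,0,0,0,-0.11],[0.9,0,0,0,-0.11],[0.9,0,0,0,-0.11],[0.9,0,0,0,-0.11]]

```text
clock: 29.05
tcp_pos: [491.4, 312.9, 223.2]
eef_rot: [[-0.998, -0.059, 0.0], [-0.059, 0.998, -0.0], [-0.0, -0.0, -1.0]]
ft_force: [-0.4, -0.2, -0.5]
grip_width: 0.946
finger_force: 0.0
```

```bash
python3 - <<'E'
from h import *
rep(); go(515.4,312.2,48,3.2)
E
```

```text
29.05 [491.4 312.9 223.2] yaw -3.082 q [-0.01  0.58 -0.99  1.66  0.52  1.18  0.51] F [-0.38 -0.22 -0.49] w 87.0 ff 0.0
shift [-0.0319 -0.0028  0.2336] mm 176.9 turn 0.0007 calls>= 0.72
```

Request:
step_arm:
  rows:
    - [[0.9,-0.032,-0.003,0.03,0],[0.9,-0.032,-0.003,0.09,0],[0.9,-0.032,-0.003,0.15,0],[0.9,-0.032,-0.003,0.2,0],[0.9,-0.032,-0.003,0.233,0]]

```text
clock: 29.55
tcp_pos: [514.6, 311.2, 45.5]
eef_rot: [[-0.998, -0.06, -0.002], [-0.06, 0.998, -0.002], [0.002, -0.002, -1.0]]
ft_force: [0.7, -0.0, 1.2]
grip_width: 0.948
finger_force: 0.0
```

Request:
step_arm:
  rows:
    - [[0.1,0,0,0,0],[0.1,0,0,0,0],[0.1,0,0,0,0],[0.1,0,0,0,0],[0.1,0,0,0,0]]
  force: 12

```text
clock: 30.05
tcp_pos: [516.3, 312.8, 50.0]
eef_rot: [[-0.998, -0.061, 0.002], [-0.061, 0.998, 0.001], [-0.002, 0.001, -1.0]]
ft_force: [-0.5, -0.7, 6.2]
grip_width: 0.626
finger_force: 12.0
```

Request:
step_arm:
  rows:
    - [[0.1,0,0,-0.02,0],[0.1,0,0,-0.06,0],[0.1,0,0,-0.12,0],[0.1,0,0,-0.18,0],[0.1,0,0,-0.22,0]]

```text
clock: 30.55
tcp_pos: [515.4, 313.1, 217.9]
eef_rot: [[-0.998, -0.062, 0.002], [-0.062, 0.998, 0.002], [-0.003, 0.002, -1.0]]
ft_force: [0.6, 0.4, -0.4]
grip_width: 0.622
finger_force: 12.0
```

```bash
python3 - <<'E'
from h import *
rep(); im,d,c,st=shot('wrist'); cv2.imwrite('pics/w13.png',im)
R=np.array(st['eef_rot']).reshape(3,3)
q=(cloud(c,d)-st['tcp_pos'])@R
p=q[(abs(q[...,0])<60)&(abs(q[...,1])<30)&(q[...,2]>-5)&(q[...,2]<12)]; print(len(p),p.min(0),p.max(0))
A=np.c_[p[:,:2],np.ones(len(p))];print(np.linalg.lstsq(A,p[:,2],rcond=None)[0])
go(490,100,230,3.2)
E
```

```text
30.55 [515.4 313.1 217.9] yaw -3.079 q [-0.01  0.62 -0.97  1.62  0.54  1.19  0.53] F [ 0.61  0.42 -0.43] w 57.3 ff 12.00022634373454
6040 [-28.70154511 -29.98564716  -4.9887161 ] [51.64277536 29.97263869 11.97984222]
[0.0066145  0.00442766 3.76438571]
shift [ 0.0529 -0.2834 -0.0124] mm 216.4 turn 0.0026 calls>= 0.88
```

View pics/w13.png

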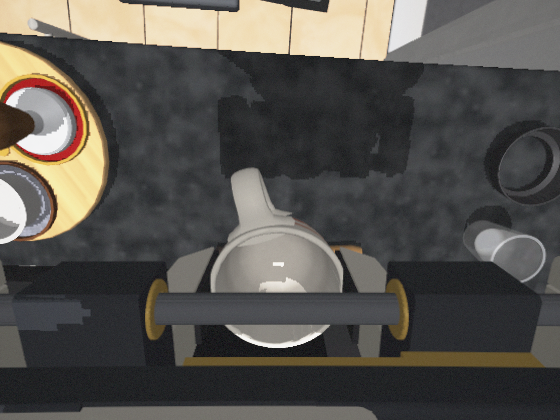

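Request:
step_arm:
  rows:
    - [[0.1,0.01,-0.03,-0.005,0],[0.1,0.02,-0.08,-0.01,0],[0.1,0.03,-0.14,-0.01,0],[0.1,0.035,-0.2,-0.01,0],[0.1,0.04,-0.26,-0.01,0]]

```text
clock: 31.1
tcp_pos: [496.9, 114.1, 221.6]
eef_rot: [[-0.998, -0.062, 0.001], [-0.062, 0.998, -0.001], [-0.0, -0.001, -1.0]]
ft_force: [0.4, -1.1, -0.9]
grip_width: 0.624
finger_force: 12.0
```

Request:
step_arm:
  rows:
    - [[0.1,0,-0.06,0,0],[0.1,0,-0.12,0,0],[0.1,0,-0.18,0,0],[0.1,0,-0.24,0,0],[0.1,0,-0.29,0,0]]

```text
clock: 31.6
tcp_pos: [510.4, -104.2, 221.6]
eef_rot: [[-0.998, -0.06, 0.0], [-0.06, 0.998, -0.001], [-0.0, -0.001, -1.0]]
ft_force: [0.7, 0.2, -1.0]
grip_width: 0.623
finger_force: 12.0
```

```bash
python3 - <<'E'
from h import *
rep(); go(514,-178.5,120,3.2)
E
```

```text
31.6 [ 510.4 -104.2  221.6] yaw -3.081 q [ 0.86  0.5  -1.06  1.81  0.49  1.12  1.26] F [ 0.7   0.22 -1.  ] w 57.4 ff 12.000568971270695
shift [ 0.0012 -0.0991  0.1355] mm 125.9 turn 0.0012 calls>= 0.51
```

Request:
step_arm:
  rows:
    - [[0.1,0.001,-0.04,0.02,0],[0.1,0.001,-0.08,0.05,0],[0.1,0.001,-0.099,0.08,0],[0.1,0.001,-0.099,0.11,0],[0.1,0.001,-0.099,0.13,0]]

```text
clock: 32.1
tcp_pos: [514.0, -176.1, 122.5]
eef_rot: [[-0.998, -0.06, -0.001], [-0.06, 0.998, 0.0], [0.001, 0.0, -1.0]]
ft_force: [0.2, -0.7, -0.8]
grip_width: 0.624
finger_force: 12.0
```

Request:
step_arm:
  rows:
    - [[0.1,0,0,0,0],[0.1,0,0,0,0],[0.1,0,0,0,0],[0.1,0,0,0,0],[0.1,0,0,0,0]]

```text
clock: 32.6
tcp_pos: [515.2, -175.5, 124.1]
eef_rot: [[-0.998, -0.062, 0.001], [-0.062, 0.998, -0.001], [-0.001, -0.001, -1.0]]
ft_force: [-0.1, 0.5, -1.2]
grip_width: 0.625
finger_force: 12.0
```

```bash
python3 - <<'E'
from h import *
rep(); im,d,c,st=shot('wrist'); P=cloud(c,d); cv2.imwrite('pics/w14.png',im)
H,S,V=cv2.split(cv2.cvtColor(im,cv2.COLOR_BGR2HSV))
m=(V>120)&(S<70)&(abs(P[...,2]-18)<7)&(np.hypot(P[...,0]-513,P[...,1]+178)<75)
q=P[m]; print(len(q),q.min(0),q.max(0)); 
for x in (480,485,490,495): 
    k=q[abs(q[:,0]-x)<2]; 
    if len(k): print(x,k[:,1].min(),k[:,1].max())
go(514,-178.5,71,3.2)
E
```

```text
32.6 [ 515.2 -175.5  124.1] yaw -3.08 q [ 0.89  0.64 -0.95  1.86  0.63  0.97  1.28] F [-0.08  0.5  -1.24] w 57.5 ff 11.999901037488598
4880 [ 455.04962318 -223.71897584   14.67697414] [ 541.24522974 -135.96404724   20.56662267]
480 -214.03030861603673 -144.2020482187379
485 -223.71897583912784 -143.7183178415395
490 -223.25154590486207 -142.54577565354865
495 -222.29866095844417 -141.9771555712292
shift [ 0.0017 -0.0039  0.0706] mm 53.0 turn 0.0022 calls>= 0.22
```

View pics/w14.png

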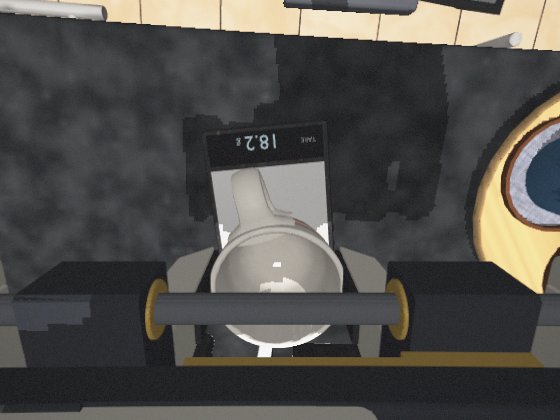

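Request:
step_arm:
  rows:
    - [[0.1,0.001,-0.005,0.02,0],[0.1,0.001,-0.005,0.04,0],[0.1,0.001,-0.005,0.055,0],[0.1,0.001,-0.005,0.066,0],[0.1,0.001,-0.005,0.07,0]]

```text
clock: 33.15
tcp_pos: [513.6, -179.0, 69.4]
eef_rot: [[-0.998, -0.062, -0.002], [-0.062, 0.998, 0.001], [0.002, 0.001, -1.0]]
ft_force: [0.4, 0.3, -1.1]
grip_width: 0.629
finger_force: 12.0
```

Request:
step_arm:
  rows:
    - [[0.1,0,0,0.001,0],[0.1,0,0,0.002,0],[0.1,0,0,0.002,0],[0.1,0,0,0.002,0],[0.1,0,0,0.002,0]]

```text
clock: 33.65
tcp_pos: [514.4, -179.4, 69.7]
eef_rot: [[-0.998, -0.061, 0.0], [-0.061, 0.998, -0.0], [-0.0, -0.0, -1.0]]
ft_force: [0.0, 0.0, -1.3]
grip_width: 0.623
finger_force: 12.0
```

Request:
step_arm:
  rows:
    - [[0.1,0,0,0.0005,0],[0.1,0,0,0.001,0],[0.1,0,0,0.0015,0],[0.1,0,0,0.0015,0],[0.1,0,0,0.0015,0]]

```text
clock: 34.15
tcp_pos: [514.2, -179.3, 68.2]
eef_rot: [[-0.998, -0.062, -0.0], [-0.062, 0.998, -0.0], [0.0, -0.0, -1.0]]
ft_force: [-0.8, 0.9, -1.0]
grip_width: 0.626
finger_force: 12.0
```

Request:
step_arm:
  rows:
    - [[0.1,0,0,0.0005,0],[0.1,0,0,0.001,0],[0.1,0,0,0.001,0],[0.1,0,0,0.001,0],[0.1,0,0,0.001,0]]

```text
clock: 34.65
tcp_pos: [514.6, -179.3, 68.0]
eef_rot: [[-0.998, -0.062, 0.001], [-0.062, 0.998, -0.0], [-0.001, -0.0, -1.0]]
ft_force: [-1.3, 0.1, 4.8]
grip_width: 0.622
finger_force: 12.0
```

Request:
step_arm:
  rows:
    - [[0.1,0,0,0.0005,0],[0.1,0,0,0.001,0],[0.1,0,0,0.001,0],[0.1,0,0,0.001,0],[0.1,0,0,0.001,0]]

```text
clock: 35.15
tcp_pos: [514.9, -179.3, 67.8]
eef_rot: [[-0.998, -0.062, 0.001], [-0.062, 0.998, -0.001], [-0.001, -0.001, -1.0]]
ft_force: [-3.1, -0.6, 11.5]
grip_width: 0.624
finger_force: 12.0
```

Request:
step_arm:
  rows:
    - [[0.1,0,0,-0.0006,0],[0.1,0,0,-0.001,0],[0.35,0,0,-0.001,0],[0.5,0,0,-0.001,0],[0.7,0,0,-0.001,0]]

```text
clock: 35.65
tcp_pos: [514.1, -179.3, 67.3]
eef_rot: [[-0.998, -0.062, -0.0], [-0.062, 0.998, 0.0], [0.0, 0.0, -1.0]]
ft_force: [-0.4, -0.2, -0.1]
grip_width: 0.793
finger_force: 0.0
```

Request:
step_arm:
  rows:
    - [[0.8,0,0,0,0],[0.8,0,0,-0.02,0],[0.8,0,0,-0.06,0],[0.8,0,0,-0.12,0],[0.8,0,0,-0.18,0]]

```text
clock: 36.15
tcp_pos: [513.8, -178.7, 204.8]
eef_rot: [[-0.998, -0.063, -0.001], [-0.063, 0.998, 0.001], [0.001, 0.001, -1.0]]
ft_force: [1.6, -2.4, 0.4]
grip_width: 0.901
finger_force: 0.0
```

Request:
step_arm:
  rows:
    - [[0.8,0.03,-0.06,-0.03,0],[0.8,0.06,-0.12,-0.06,0],[0.8,0.08,-0.18,-0.06,0],[0.8,0.08,-0.24,-0.06,0],[0.8,0.08,-0.3,-0.06,0]]

```text
clock: 36.65
tcp_pos: [467.0, -410.3, 249.3]
eef_rot: [[-0.998, -0.06, 0.001], [-0.06, 0.998, -0.002], [-0.0, -0.002, -1.0]]
ft_force: [1.4, 0.2, 0.3]
grip_width: 0.902
finger_force: 0.0
```

```bash
python3 - <<'E'
from h import *
rep()
im,d,c,st=shot('top'); P=cloud(c,d); wells(c,im,P)
a=cv2.resize(im[165:245,130:350],None,fx=3.6,fy=3.6,interpolation=2)
im2,d2,c2,_=shot('scene'); b=cv2.resize(im2[150:270,200:400],None,fx=2.5,fy=2.5,interpolation=2); b=cv2.copyMakeBorder(b,0,0,0,a.shape[1]-b.shape[1],0)
cv2.imwrite('pics/f.png',np.vstack([a,b]))
E
```

```text
36.65 [ 467.  -410.3  249.3] yaw -3.081 q [ 1.25  0.63 -1.01  1.53  0.55  1.29  1.81] F [1.41 0.18 0.31] w 83.0 ff 0.0
```

View pics/f.png

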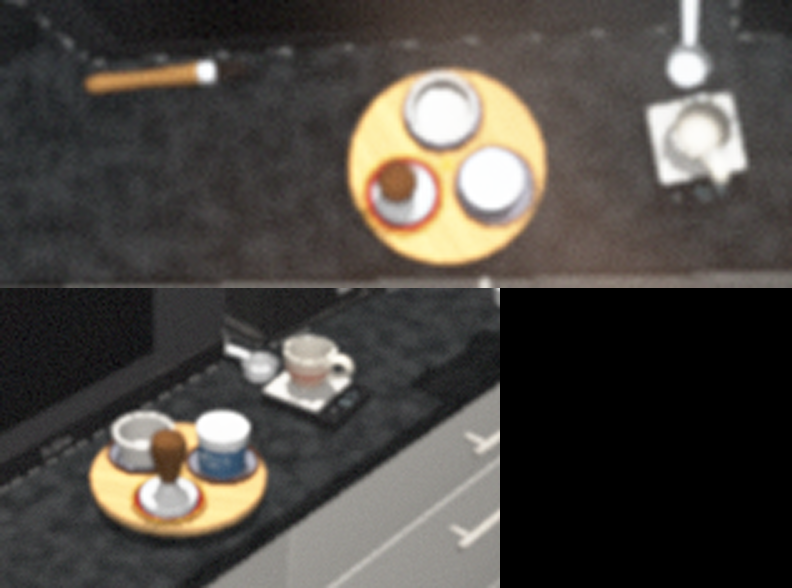

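```bash
python3 -c "
from workcell import arm
print(arm.job_done())"
```

```text
the job is handed in; nothing more can be done
None
```

The job is handed in with no verdict returned: the last images showed tamper, basket and tin upright in their wells, the cup upright near the middle of the scale plate, and no visible shift of turntable or scale.

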